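# Hang the specimen engraver on the spring arm

### The job

Pull the spring arm's hook down by its grip, catch the bail of the engraver that stands in the bench rest so that the safety latch shuts behind it, and let the arm take the engraver gently up out of the rest to its top stop, then let go of it hanging there. Work the arm by its grip and do not handle the engraver itself; feel your way lightly, for the wire bail bends at a push of more than 12 N, never let the arm fly up, and leave the other things on the bench where they are.

Things in the scene. Friction and masses are not known exactly. Their poses are not given: they have to be found in the camera images.
- stand: Foot of the spring arm: fixed dark steel plate 130 x 130 x 12 mm; origin under its centre at bench level, on the axis of the upright post (32 mm thick, 490 mm tall) that turns in it. On the post rides a cream carriage with a teal spring drum and a boom (26 mm wide) reaching 220 mm from the post axis towards the robot; the spring pulls the boom up to a top stop
- swing (a joint): turn of post and boom about the post axis, rad, counter-clockwise seen from above; 0 = boom along the foot's -x; range -0.8 to 0.8; light friction (0.1 N m), stays where it is left
- lift (a joint): how far carriage, boom, grip and hook are pulled down from the top stop, m: 0 = fully up, 0.13 = bottom stop. The spring pulls up with 10 to 12 N at the top and 3 N more per 100 mm; let go, the arm flies up
- grip (a point): middle of the black upright round grip (28 mm thick, 45 mm tall) on the boom's end, right above the hook. A collar 42 mm wide lies under it, its top 22.5 mm below this point; free from above. Pinch it from above, fingers on the two sides of the boom, to pull the hook down and to swing it
- hook: steel J hook of 8 mm bar under the boom's end, 220 mm from the post axis. Origin = its seat, where the centre of a bail's bar hangs: 240 mm above the bench when fully up, 87.5 mm below grip. x along the boom to the post, y sideways the way the point looks, z up. Underside 11 mm below the origin; point up to 11 mm above it and out to 18 mm at +y; back out to 19 mm at -y
- mouth (a point): middle of the hook's mouth, 14 mm to +y of its origin and 18 mm above it, between the point and the hook's solid head (30 mm wide, from 26 mm above the origin up). The bail's bar can pass in only with its centre 14 to 23 mm above the hook's origin, best 18 mm, by moving the hook towards its own +y, so from the bar's other side
- latch (a joint): sprung brass safety latch across the mouth, pivoted 26 mm above the seat, rad: 0 = shut against the point, up to 1.15 as a bar pushes it in. It takes 2 to 5 N, more nearer the pivot. With the bar pushed in until it is over the seat's middle (or 4 mm short of it), letting the hook up slides the bar off the latch into the seat, and the latch shuts over it
- rest: bench rest of the engraver, fixed: grey block 80 x 80 mm, top 46 mm above the bench, on a dark plate 110 x 110 mm; origin under its centre, on the axis of its round well (35 mm wide, 36 mm deep to its pad), 212 to 228 mm from the post axis
- engraver: teal battery engraver, loose, 0.3 to 0.5 kg: a round barrel 34 mm thick, 100 mm long, standing upright in the well with 0.5 mm play all round, so it leans a little when pushed; a sprung rubber pad under it gives 2 N/mm, up to 8 mm, when it is pressed down. Origin at its foot's centre (10 mm above the bench in the rest), z up the barrel. It carries a wire bail; see band
- band (a point): point on the barrel's axis 65 mm above its foot; near it a band clamp holds an orange bail of 6 mm wire: two upright legs 48 mm apart along the engraver's x, joined on top by a straight level bar along x, centred over the barrel. The clamp was fastened higher or lower: the bar's centre is 136 to 172 mm above the foot and this is NOT measured; feel for the bar with the hook, or look
- mount_a: mounted specimen, black disc 30 mm wide, 18 mm high, loose; origin under its centre; leave it alone
- mount_b: mounted specimen, amber disc of the same size, loose; leave it alone
- mount_c: mounted specimen, red disc of the same size, loose; leave it alone
- testblock: steel hardness test block, disc 60 mm wide, 15 mm high, loose; leave it alone
- can: aerosol can 52 mm wide, 190 mm tall, with blue band and black cap, loose; leave it alone

How it is judged:
By the outcome, as a careful person would: the job done as asked, in the order asked, and still so for the second after the job is handed in, with the robot touching nothing.
It also fails if it takes over 56 s, if anything falls off the work surface, if the arm or the gripper's body presses on something with over 40 N, if the wrist force passes 120 N, or if a joint passes its speed limit or range.

### The arm

A 6-joint arm with a two-finger parallel gripper is mounted at the origin on the work surface. World frame = base frame: x ahead of the robot, y to its left, z up, the work surface at z = 0. Lengths are in mm, angles in degrees, forces in N, time in s.
With the tool pointing down it reaches from about 275 to 1000 mm from the base axis. Payload 8.4 kg.
Tool frame: the origin (TCP) lies midway between the tips of the shut fingers; the grasp point (between the pads) lies 19 mm behind it; z points along the fingers, y is the line along which they close (so a half turn about z gives the same grasp; the last joint's range is limited). The gripper opens to 85 mm and grips with 20 to 120 N. Pads are 22 mm wide; open, the fingers measure 114 mm over their backs; the gripper's body (76 mm by 85 mm) begins 54 mm behind the grasp point. The pads swing forward as they close: fully open they stand 13 mm farther back than shut.
Start: joints at [-70.096, 20.225, 93.587, -0, 66.188, -0.138], TCP at [214.192, -587.154, 196.481] pointing down, gripper open.
Joint ranges: [-150.9, 150.9], [-52.94, 120.26], [3.33, 152.33], [-74.26, 254.26], [0, 154.13], [-172.89, 172.89]. Speed limits (degrees/s): [127.2, 127.2, 159.86, 180, 180, 180].

### API

Orientations are given as [roll, pitch, yaw] about the fixed x, y, z axes, in that order (R = Rz(yaw) Ry(pitch) Rx(roll)).
In Python, from rig import arm gives the robot as it stands. The module is installed in compiled form; this text tells all that it offers.
- The arm moves only by the shell command python3 -m crank 'ROWS' [FORCE]. ROWS is JSON, a list of rows, each a list of 3 entries, a list of its own where there are three numbers: the opening, from -1 (shut) to 1 (fully open), then the shift along the tool's x, y, z as a fraction of full scale, then the turn about the tool's z as a fraction of full scale. A call has 1 to 20 rows; each row shifts and turns the commanded pose from where the row before left it, along the tool's axes as they then stand; what a row does not reach is not made up. Full scale, the value 1, is 15 cm for a shift and 1.5 rad for a turn. A row lasts 1/12 s, in which the tool goes at most 41.7 mm and 7.16 degrees, less where a joint would pass 70% of its speed; a pose out of reach is approached as far as the arm can. A call with a number of a shift or a turn outside -1 to 1 is refused whole. A call with a gripper value outside its range is refused whole. The fingers move at their own pace and stop on an object; FORCE is the grip in N (left out, the last holds). Time passes only in rows, so rows that do not move let the fingers close. It gives the time, the measured TCP pose, the force, the opening and the grip force at its end, in the units of the state.
- arm.get_state(): the state, without advancing time (a new reading comes with each control period).
- arm.get_image(name): name is "scene" or "top"; returns a dict with "color" (384x512x3 uint8, red, green, blue), "fx", "fy", "cx", "cy" (pixels), "k1" (the pictures are not rectified: a ray, as slopes to the right and down, at radius r is drawn at 1 + k1 r^2 times it, then the intrinsics apply), "rvec" (rotation vector, rad) and "tvec" (3), from world to camera coordinates, as OpenCV has them. Camera axes: x right, y down, z forward; pixel columns grow to the right and rows downward; lengths in mm; the calibration is good to about 2 mm. A picture is of the moment at which its call begins. There is no depth.
- arm.job_done(): hands the job in; it is judged then, once.
The state is a dict: "time_s": time; "q": joint angles; "joint_vel": joint speeds; "effort": joint torques, N m; "position": TCP position; "tool_rot": TCP orientation; "force": force on the tool from outside, world axes, zero at the start; "moment": the same for the moment, N m; "grip_width": finger opening in mm; "grip_force": force on a finger pad.
Only numpy, scipy, OpenCV 4.12 (cv2) and the standard library are available. Lean on these libraries where they do the work, as an engineer would, in place of code of your own. Each camera call takes 0.05 s, during which the arm holds its last target. There are 200 camera calls.

## Working session

There is one attempt and no reset: what is moved stays moved. The work goes in short steps, Python scripts to look and compute and a shell command to move; the robot and the scene stay as the last step left them, time stands still between calls to the robot, and variables do not carry over. Pictures are saved under pics/ and viewed, at most 13 in all, crops included, and the job is handed in when it is done.

```bash
mkdir -p pics
python3 - <<'E'
from rig import arm
import cv2
s=arm.get_state();print({k:s[k] for k in('time_s','position','tool_rot','force','grip_width')})
for n in('scene','top'):
    d=arm.get_image(n);cv2.imwrite(f'pics/{n}0.png',d['color'][:,:,::-1])
    print(n,{k:d[k] for k in d if k!='color'})
E
```

```text
{'time_s': 0.0, 'position': array([ 214.0168178 , -586.63080485,  195.75089197]), 'tool_rot': array([-1.79917944e+02, -3.00107552e-04,  2.00431798e+01]), 'force': array([-0.13061756,  0.48693143,  0.37976435]), 'grip_width': 85.18100197285048}
scene {'fx': 429.34663851704755, 'fy': 429.34663851704755, 'cx': 258.0492868126552, 'cy': 198.25329460706817, 'k1': -0.08677642952803309, 'rvec': array([ 0.62155889,  2.49135016, -1.32280723]), 'tvec': array([ 456.45999251,  -23.25558727, 1408.78587113])}
top {'fx': 443.78935767811345, 'fy': 443.78935767811345, 'cx': 250.84430875722808, 'cy': 192.99953202321817, 'k1': -0.17477063117017932, 'rvec': array([ 2.14963488, -2.13512177,  0.15071065]), 'tvec': array([  74.11678101,  618.02299789, 1111.18455285])}
```

View pics/scene0.png

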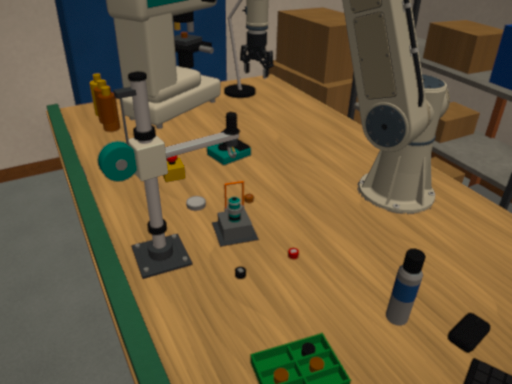

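View pics/top0.png

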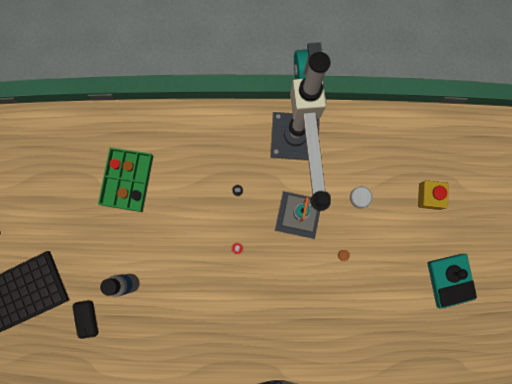

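```bash
cat > h.py <<'E'
from rig import arm
import cv2, numpy as np
def cam(d):
    R=cv2.Rodrigues(d['rvec'])[0];t=np.array(d['tvec']);return R,t
def ray(d,u,v):
    x=np.array([(u-d['cx'])/d['fx'],(v-d['cy'])/d['fy']]);p=x.copy()
    for _ in range(20): p=x/(1+d['k1']*(p@p))
    R,t=cam(d);return -R.T@t,R.T@np.array([p[0],p[1],1.])
def onz(d,u,v,z):
    o,r=ray(d,u,v);return o+r*(z-o[2])/r[2]
def two(d1,p1,d2,p2):
    o1,r1=ray(d1,*p1);o2,r2=ray(d2,*p2)
    s=np.linalg.lstsq(np.c_[r1,-r2],o2-o1,rcond=None)[0]
    a,b=o1+r1*s[0],o2+r2*s[1];return (a+b)/2,np.linalg.norm(a-b)
def proj(d,P):
    R,t=cam(d);c=R@np.array(P)+t;p=c[:2]/c[2];p=p*(1+d['k1']*(p@p))
    return p*d['fx']+[d['cx'],d['cy']]
def crop(d,x0,y0,w,h,k,name):
    im=d['color'][y0:y0+h,x0:x0+w,::-1];cv2.imwrite(name,cv2.resize(im,None,fx=k,fy=k,interpolation=cv2.INTER_CUBIC))
E
python3 - <<'E'
from h import *
S=arm.get_image('scene');T=arm.get_image('top')
a=cv2.resize(S['color'][110:280,130:265,::-1],None,fx=3.4,fy=3.4,interpolation=2)
b=cv2.resize(T['color'][100:250,265:345,::-1],None,fx=3.9,fy=3.9,interpolation=2)
H=max(a.shape[0],b.shape[0]);c=np.zeros((H,a.shape[1]+b.shape[1],3),np.uint8);c[:a.shape[0],:a.shape[1]]=a;c[:b.shape[0],a.shape[1]:]=b
cv2.imwrite('pics/c1.png',c);print(c.shape)
for n,d,bx in(('S',S,(215,175,265,220)),('T',T,(290,190,325,230))):
    hsv=cv2.cvtColor(d['color'],cv2.COLOR_RGB2HSV);x0,y0,x1,y1=bx
    m=(hsv[...,0]>4)&(hsv[...,0]<16)&(hsv[...,1]>165);q=np.argwhere(m[y0:y1,x0:x1])+[y0,x0]
    print(n,len(q));
    for r in range(y0,y1):
        c=q[q[:,0]==r][:,1]
        if len(c):print(r,c.tolist())
E
```

```text
(585, 771, 3)
S 281
180 [238, 239, 240, 241, 242, 243]
181 [231, 232, 233, 234, 235, 236, 237, 238, 239, 240, 241, 242, 243, 244]
182 [225, 226, 227, 228, 229, 230, 231, 232, 233, 234, 235, 236, 237, 238, 239, 240, 241, 242, 243, 244]
183 [224, 225, 226, 227, 228, 229, 230, 231, 232, 233, 234, 235, 236, 237, 238, 239, 240, 241, 242, 243, 244]
184 [224, 225, 226, 227, 228, 229, 230, 231, 232, 233, 234, 235, 241, 242, 243, 244]
185 [224, 225, 226, 227, 228, 242, 243, 244]
186 [224, 225, 226, 241, 242, 243]
187 [224, 225, 226, 242, 243, 244]
188 [224, 225, 226, 242, 243, 244]
189 [224, 225, 226, 242, 243, 244]
190 [224, 225, 226, 242, 243, 244]
191 [224, 225, 226, 241, 242, 243, 244]
192 [224, 225, 226, 242, 243, 244]
193 [224, 225, 226, 241, 242, 243, 244, 248]
194 [224, 225, 226, 241, 242, 243, 244, 245, 246, 247, 248, 249, 250, 251, 252]
195 [224, 225, 226, 241, 242, 243, 244, 245, 246, 247, 248, 249, 250, 251, 252]
196 [224, 225, 226, 242, 243, 244, 245, 246, 247, 248, 249, 250, 251, 252, 253]
197 [224, 225, 226, 241, 242, 243, 244, 245, 246, 247, 248, 249, 250, 251, 252, 253]
198 [
[... 189 characters left out ...]
 247, 248, 249, 250, 251, 252]
201 [224, 225, 226, 242, 243, 244, 245, 246, 247, 248, 249, 250, 251, 252]
202 [224, 225, 226, 242, 243, 244, 247, 248, 249, 250, 251]
203 [224, 225, 226, 242, 243, 244]
204 [224, 225, 226, 242, 243]
205 [224, 225, 226]
206 [224, 225]
207 [225]
T 60
197 [307]
198 [306, 307, 308]
199 [306, 307]
200 [305, 306, 307]
201 [304, 305, 306, 307]
202 [304, 305, 306, 307]
203 [305, 306, 307]
204 [305, 306]
205 [305, 306]
206 [305, 306]
207 [305, 306]
208 [304, 305, 306]
209 [304, 305]
210 [304, 305]
211 [303, 304, 305]
212 [303, 304, 305]
213 [303, 304, 305]
214 [303, 304]
215 [303, 304]
216 [303, 304]
217 [303, 304]
218 [302, 303, 304]
219 [301, 302, 303]
220 [300, 301]
```

View pics/c1.png

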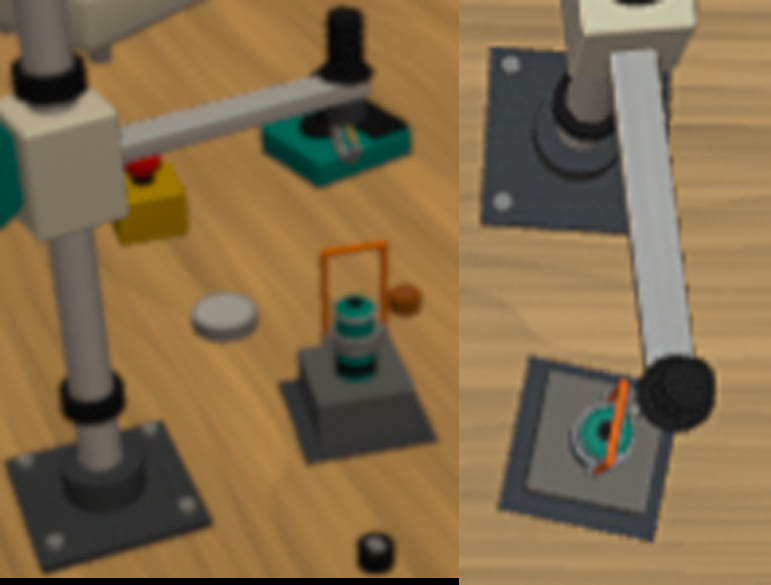

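Run:
```python
from h import *
np.set_printoptions(precision=1,suppress=True)
S=arm.get_image('scene');T=arm.get_image('top')
print('cams',ray(S,0,0)[0],ray(T,0,0)[0])
print('bar mid',two(S,(234.2,182.3),T,(304.9,209.)))
print('bar far',two(S,(225,183.4),T,(306.8,199.5)));print('bar near',two(S,(243,181.3),T,(303.,218.5)))
# grip top: black cap in both
g=two(S,(231.5,113.5),T,(265+(676-459)/3.9,100+392/3.9));print('grip top',g)
for n,p in(('crop cap c',(676,392)),):print(onz(T,265+(p[0]-459)/3.9,100+p[1]/3.9,350))
t=lambda x,y:(265+(x-459)/3.9,100+y/3.9)
s=lambda x,y:(130+x/3.4,110+y/3.4)
print('rest plate corners T',[onz(T,*t(*p),6)[:2] for p in((530,357),(500,508),(652,541))])
print('block top corners T',[onz(T,*t(*p),46)[:2] for p in((546,372),(526,505),(645,525))])
print('foot T',[onz(T,*t(*p),12)[:2] for p in((490,47),(482,225),(627,234))])
print('foot S',[onz(S,*s(*p),12)[:2] for p in((8,462),(160,424),(211,522),(45,570))])
print('rest S blocktop',[onz(S,*s(*p),46)[:2] for p in((299,350),(386,332),(410,385),(318,404))])
print('barrel top T',onz(T,*t(605,433),110), 'S',onz(S,*s(355,306),110))
print('post top',onz(T,319,62,490),onz(S,*s(30,0),490))
print('boom T start',onz(T,*t(636,52),305),'end',onz(T,*t(668,355),305))
```

```text
cams [983.7 811.7 752.9] [ 448.5   70.6 1190. ]
bar mid (array([565.5, -50.2, 162.2]), np.float64(4.9462087993252055))
bar far (array([588.7, -55.3, 162.2]), np.float64(6.703970450567421))
bar near (array([542.7, -45.3, 161.8]), np.float64(3.814117755473779))
grip top (array([563.3, -60.2, 349.5]), np.float64(10.115840183135408))
[558.9 -57.5 350. ]
rest plate corners T [array([627.9,  -8.8]), array([523.3,  12. ]), array([501.1, -92.2])]
block top corners T [array([611.8, -16.8]), array([522.9,  -3.2]), array([509.9, -82.1])]
foot T [array([849.9,  18.8]), array([719.8,  24.7]), array([714.2, -76.6])]
foot S [array([ 844.6, -104.4]), array([722.1, -95.9]), array([728.3,  31.7]), array([852.9,  25.3])]
rest S blocktop [array([598.3, -95. ]), array([522.3, -85.6]), array([538.9, -10.9]), array([614.9, -21.9])]
barrel top T [564.2 -48.9 110. ] S [569.6 -47.1 110. ]
post top [777.9 -39.  490. ] [837.7 161.7 490. ]
boom T start [748.2 -46.6 305. ] end [584.1 -60.5 305. ]
```

```bash
python3 -m crank '[[1,[0,0,-0.24],0.062],[1,[0,0,-0.24],0.062],[1,[0,0,-0.24],0.062],[1,[0,0,-0.24],0],[1,[0,0,-0.24],0],[1,[0,0,-0.24],0],[1,[0.16,-0.21,0],0],[1,[0.16,-0.21,0],0],[1,[0.16,-0.21,0],0],[1,[0.16,-0.21,0],0],[1,[0.16,-0.21,0],0],[1,[0.16,-0.21,0],0],[1,[0.16,-0.21,0],0],[1,[0.16,-0.21,0],0]]' 60
```

```text
time_s: 1.47
position: [388.4, -320.4, 412.6]
tool_rot: [180.0, -0.0, 4.0]
force: [-0.0, -0.3, 0.3]
grip_width: 85.3
grip_force: 0.0
```

```bash
python3 -m crank '[[1,[0.16,-0.208,0],0],[1,[0.16,-0.208,0],0],[1,[0.16,-0.208,0],0],[1,[0.16,-0.208,0],0],[1,[0.16,-0.208,0],0],[1,[0.16,-0.208,0],0],[1,[0.16,-0.208,0],0],[1,[0.16,-0.208,0],0],[1,[0,0,0],0],[1,[0,0,0],0]]'
python3 - <<'E'
from h import *
S=arm.get_image('scene');T=arm.get_image('top')
a=cv2.resize(S['color'][60:160,190:290,::-1],None,fx=4,fy=4,interpolation=2)
b=cv2.resize(T['color'][140:240,270:370,::-1],None,fx=4,fy=4,interpolation=2)
cv2.imwrite('pics/c2.png',np.hstack([a,b]))
p=arm.get_state()['position'];print(p,proj(S,p),proj(T,p))
E
```

```text
time_s: 2.3
position: [562.3, -57.9, 411.9]
tool_rot: [-180.0, 0.1, 4.3]
force: [-0.1, -0.0, 0.6]
grip_width: 85.5
grip_force: 0.0
[561.3908078  -59.96240538 412.33721011] [234.17599016  88.61274579] [327.20572053 194.56631846]
```

View pics/c2.png

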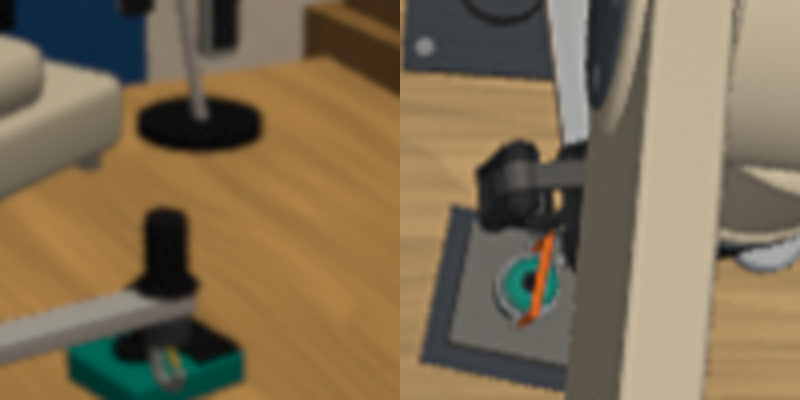

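Run:
```python
from h import *
S=arm.get_image('scene')
crop(S,150,0,150,150,4,'pics/c3.png')
p=np.array(arm.get_state()['position'])
for y in(-57,-42,42,57):
  for z in (0,13,60): print(y,z,(proj(S,p+[0,y,z])-[150,0])*4)
print(proj(S,(563,-58,350)),proj(S,(563,-58,305)))
```

```text
-57 0 [295.41937346 325.26163567]
-57 13 [295.0190361  304.33675233]
-57 60 [293.56209533 226.534535  ]
-42 0 [305.92599486 332.56376033]
-42 13 [305.58805328 311.45183531]
-42 60 [304.36087979 232.92378375]
42 0 [369.28246723 376.67652951]
42 13 [369.35646677 354.46544715]
42 60 [369.65002057 271.65487161]
57 0 [381.4717354  385.17907617]
57 13 [381.6320306  362.76220477]
57 60 [382.24491575 279.14643251]
[234.10851053 114.03001437] [234.24377175 131.18366838]
```

View pics/c3.png

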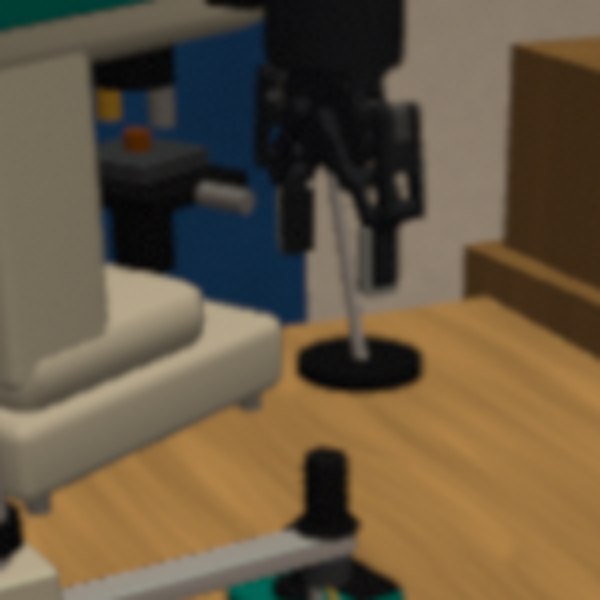

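```bash
python3 -m crank '[[1,[0,0,0.1],0],[1,[0,0,0.1],0],[1,[0,0,0.1],0],[1,[0,0,0],0],[1,[0,0,0],0]]'
python3 - <<'E'
from h import *
S=arm.get_image('scene');T=arm.get_image('top')
a=cv2.resize(S['color'][50:150,180:280,::-1],None,fx=4,fy=4,interpolation=2)
b=cv2.resize(T['color'][140:240,270:370,::-1],None,fx=4,fy=4,interpolation=2)
cv2.imwrite('pics/c4.png',np.hstack([a,b]))
s=arm.get_state();p=np.array(s['position']);print(p,s['q'],s['force'])
for y in(-50,50):
  for z in (0,13,52): print(y,z,(proj(S,p+[0,y,z])-[180,50])*4,(proj(T,p+[0,y,z])-[270,140])*4+[400,0])
E
```

```text
time_s: 2.87
position: [561.0, -60.8, 367.5]
tool_rot: [-180.0, 0.1, 4.0]
force: [-0.8, 0.4, 0.3]
grip_width: 85.5
grip_force: 0.0
[561.89681684 -60.42985747 368.74965684] [-6.28798233e+00  8.01368655e+00  8.80400416e+01 -3.67810861e-03
  8.38609139e+01  7.97227256e+01] [ 0.84819957  0.63990701 -0.9051679 ]
-50 0 [180.54672929 197.662045  ] [719.74142897 231.0687082 ]
-50 13 [180.17282313 177.49357506] [725.72809369 227.26358647]
-50 52 [179.04311239 115.48543964] [744.83940427 215.10546814]
50 0 [254.32611289 254.32497893] [508.34659349 229.84354563]
50 13 [254.42739826 232.98526779] [511.09294525 225.99681998]
50 52 [254.75004687 167.22035487] [519.87230799 213.69519717]
```

View pics/c4.png

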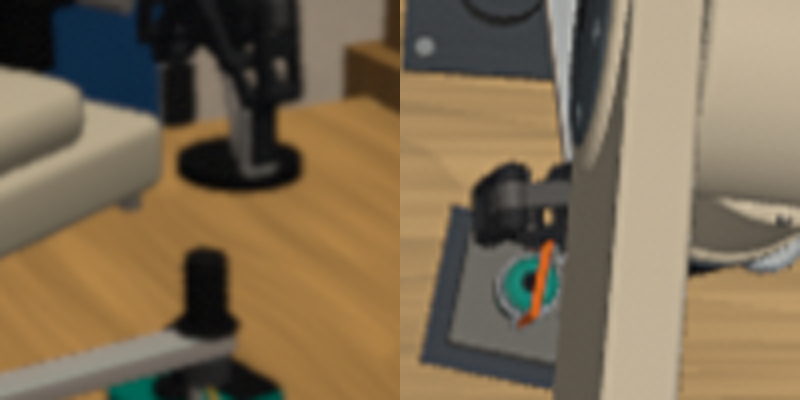

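```bash
python3 -m crank '[[1,[0.01,0,0.1],0],[1,[0.01,0,0.1],0],[1,[0,0,0.1],0],[1,[0,0,0.1],0],[1,[0,0,0.06],0],[1,[0,0,0.06],0],[1,[0,0,0],0],[1,[0,0,0],0]]'
python3 - <<'E'
from h import *
S=arm.get_image('scene');T=arm.get_image('top')
crop(S,170,50,125,125,4.5,'pics/c5.png')
s=arm.get_state();p=np.array(s['position']);print(p,s['force'])
E
```

```text
time_s: 3.63
position: [564.9, -59.6, 289.9]
tool_rot: [180.0, -0.0, 4.0]
force: [0.0, -0.1, 0.4]
grip_width: 85.2
grip_force: 0.0
[565.29000815 -59.52100058 290.49774226] [ 0.70553304  0.41093305 -0.00975441]
```

View pics/c5.png

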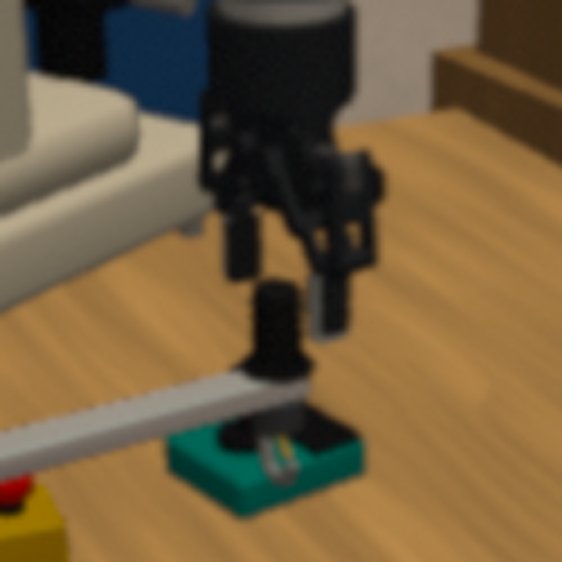

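```bash
python3 -m crank '[[1,[0.01,0,0.045],0],[1,[0.01,0,0.045],0],[1,[0,0,0],0],[0.2,[0,0,0],0],[0,[0,0,0],0],[-0.2,[0,0,0],0],[-0.3,[0,0,0],0],[-0.4,[0,0,0],0],[-0.6,[0,0,0],0]]' 40
```

```text
time_s: 4.48
position: [567.9, -59.3, 276.4]
tool_rot: [180.0, -0.0, 4.1]
force: [-1.2, -0.3, 2.9]
grip_width: 27.2
grip_force: 39.3
```

```bash
python3 -m crank '[[-1,[0,0,0],0],[-1,[0,0,0],0],[-1,[0,0,0],0]]' 80
python3 - <<'E'
from h import *
S=arm.get_image('scene');T=arm.get_image('top')
a=cv2.resize(S['color'][80:210,180:280,::-1],None,fx=4,fy=4,interpolation=2)
b=cv2.resize(T['color'][130:260,270:370,::-1],None,fx=4,fy=4,interpolation=2)
cv2.imwrite('pics/c6.png',np.hstack([a,b]))
s=arm.get_state();print(s['position'],s['force'],s['moment'])
E
```

```text
time_s: 4.73
position: [567.9, -59.3, 276.5]
tool_rot: [180.0, -0.0, 4.1]
force: [-1.6, 0.2, 6.0]
grip_width: 26.4
grip_force: 78.3
[567.91210869 -59.30974341 276.51088403] [-1.81739444 -0.79847541  5.6973238 ] [-0.0491608   0.26386299  0.00331705]
```

View pics/c6.png

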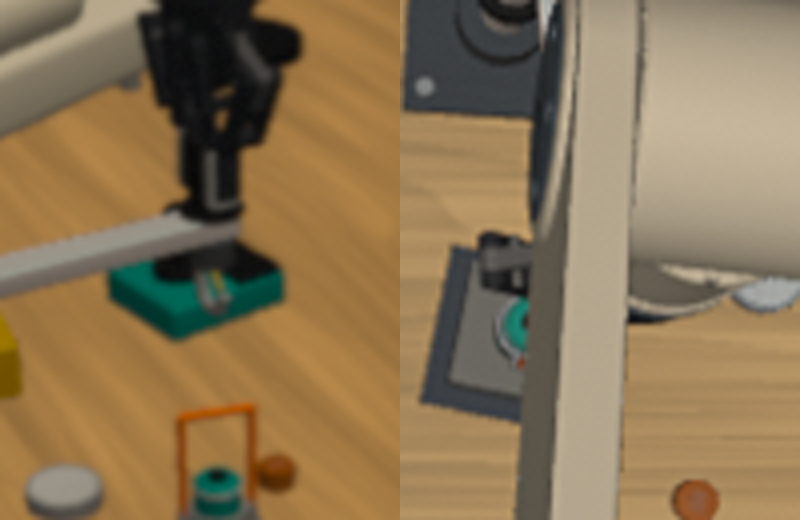

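```bash
python3 -m crank '[[-1,[0,-0.0233,0],0.0106],[-1,[0,-0.0233,0],0.0106],[-1,[0,0,0.02],0],[-1,[0,0,0.04],0],[-1,[0,0,0.05],0],[-1,[0,0,0.05],0],[-1,[0,0,0.05],0],[-1,[0,0,0.05],0],[-1,[0,0,0.04],0],[-1,[0,0,0.02],0],[-1,[0,0,0],0],[-1,[0,0,0],0]]'
python3 - <<'E'
from h import *
S=arm.get_image('scene')
a=cv2.resize(S['color'][120:225,185:285,::-1],None,fx=5.5,fy=5.5,interpolation=2)
cv2.imwrite('pics/c7.png',a)
s=arm.get_state();print(s['position'],s['force'],s['moment'])
E
```

```text
time_s: 5.83
position: [567.5, -52.2, 229.1]
tool_rot: [180.0, -0.0, 2.2]
force: [-4.7, 0.5, 13.8]
grip_width: 26.7
grip_force: 78.9
[567.50810698 -52.23525698 229.19659195] [-4.04343566 -0.92504831 12.82164682] [-0.01939788  0.68999961  0.02828207]
```

View pics/c7.png

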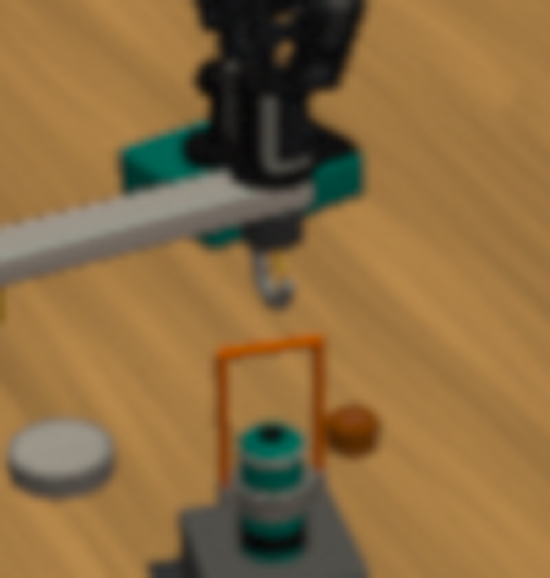

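```bash
python3 -m crank '[[-1,[-0.007,0,0.03],0],[-1,[0,0,0.03],0],[-1,[0,0,0],0],[-1,[0,0,0],0]]'; python3 -m crank '[[-1,[0,0,0.013],0],[-1,[0,0,0],0],[-1,[0,0,0],0]]';python3 -m crank '[[-1,[0,0,0.013],0],[-1,[0,0,0],0],[-1,[0,0,0],0]]'
```

```text
time_s: 6.22
position: [567.6, -52.3, 220.6]
tool_rot: [180.0, -0.2, 2.2]
force: [-0.1, 0.1, 11.7]
grip_width: 26.4
grip_force: 78.8
time_s: 6.47
position: [567.6, -52.3, 218.8]
tool_rot: [180.0, -0.2, 2.2]
force: [-1.1, -0.3, 13.0]
grip_width: 26.2
grip_force: 78.8
time_s: 6.72
position: [567.6, -52.3, 216.8]
tool_rot: [180.0, -0.2, 2.2]
force: [-1.0, -0.1, 12.3]
grip_width: 26.4
grip_force: 78.8
```

```bash
python3 -m crank '[[-1,[0,0,0.0133],0],[-1,[0,0,0],0],[-1,[0,0,0],0]]'; python3 -m crank '[[-1,[0,0,0.0067],0],[-1,[0,0,0],0],[-1,[0,0,0],0]]';python3 -m crank '[[-1,[0,0,0.0067],0],[-1,[0,0,0],0],[-1,[0,0,0],0]]'
```

```text
time_s: 6.97
position: [567.6, -52.3, 214.8]
tool_rot: [180.0, -0.2, 2.2]
force: [-1.4, -0.2, 12.6]
grip_width: 26.2
grip_force: 78.8
time_s: 7.22
position: [567.6, -52.3, 213.8]
tool_rot: [180.0, -0.2, 2.2]
force: [-0.9, -0.1, 13.7]
grip_width: 26.4
grip_force: 78.8
time_s: 7.47
position: [567.6, -52.3, 212.9]
tool_rot: [180.0, -0.2, 2.2]
force: [-0.7, 0.8, 12.9]
grip_width: 26.6
grip_force: 78.8
```

```bash
python3 -m crank '[[-1,[0,0,0.0067],0],[-1,[0,0,0],0],[-1,[0,0,0],0]]'; python3 -m crank '[[-1,[0,0,0.0067],0],[-1,[0,0,0],0],[-1,[0,0,0],0]]'
```

```text
time_s: 7.72
position: [567.6, -52.3, 211.8]
tool_rot: [180.0, -0.2, 2.2]
force: [-0.9, -1.2, 13.4]
grip_width: 26.5
grip_force: 78.8
time_s: 7.97
position: [567.6, -52.3, 210.9]
tool_rot: [180.0, -0.2, 2.2]
force: [-1.5, -0.5, 13.2]
grip_width: 26.4
grip_force: 78.8
```

```bash
python3 -m crank '[[-1,[0,0,0.0067],0],[-1,[0,0,0],0],[-1,[0,0,0],0]]'; python3 -m crank '[[-1,[0,0,0.0067],0],[-1,[0,0,0],0],[-1,[0,0,0],0]]'
```

```text
time_s: 8.22
position: [567.6, -52.3, 210.1]
tool_rot: [180.0, -0.2, 2.2]
force: [-1.7, 0.2, 15.8]
grip_width: 26.3
grip_force: 78.9
time_s: 8.47
position: [567.6, -52.3, 209.3]
tool_rot: [180.0, -0.2, 2.2]
force: [-2.2, -0.1, 17.6]
grip_width: 26.2
grip_force: 79.0
```

Run:
```python
from h import *
S=arm.get_image('scene')
a=cv2.resize(S['color'][145:225,205:265,::-1],None,fx=7,fy=7,interpolation=2)
cv2.imwrite('pics/c8.png',a)
```

```text
(no output)
```

View pics/c8.png

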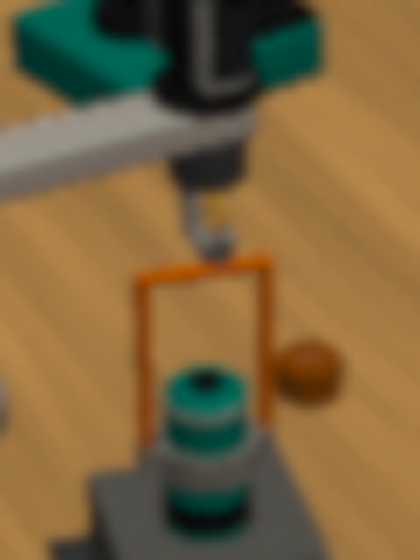

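```bash
python3 -m crank '[[-1,[0,0,-0.02],0],[-1,[0,0,-0.04],0],[-1,[0,0,-0.04],0],[-1,[0.0005,0.04,0],-0.0182],[-1,[0.0005,0.04,0],-0.0182],[-1,[0.0005,0.04,0],-0.0182],[-1,[0.0005,0.04,0],-0.0182],[-1,[0.0005,0.04,0],-0.0182],[-1,[0.0005,0.04,0],-0.0182],[-1,[0,0,0],0],[-1,[0,0,0.03],0],[-1,[0,0,0.05],0],[-1,[0,0,0.05],0],[-1,[0,0,0.05],0],[-1,[0,0,0.03],0],[-1,[0,0,0],0],[-1,[0,0,0],0]]'
```

```text
time_s: 9.93
position: [572.1, -88.2, 192.2]
tool_rot: [179.9, -0.2, 11.6]
force: [-0.3, -0.8, 13.1]
grip_width: 26.2
grip_force: 79.1
```

```bash
python3 -m crank '[[-1,[0.0003,-0.02,0],0.0091],[-1,[0.0003,-0.02,0],0.0091],[-1,[0,0,0],0],[-1,[0,0,0],0]]'
for i in 1; do python3 -m crank '[[-1,[0,-0.0133,0],0.0061],[-1,[0,0,0],0]]'; python3 -m crank '[[-1,[0,-0.0133,0],0.0061],[-1,[0,0,0],0]]'; done
```

```text
time_s: 10.27
position: [571.0, -82.1, 192.4]
tool_rot: [179.9, -0.2, 10.1]
force: [-1.7, -0.0, 12.7]
grip_width: 26.5
grip_force: 79.0
time_s: 10.43
position: [570.6, -80.1, 192.5]
tool_rot: [179.9, -0.2, 9.5]
force: [-0.9, -0.4, 13.9]
grip_width: 26.3
grip_force: 79.0
time_s: 10.6
position: [570.3, -78.1, 192.5]
tool_rot: [179.9, -0.2, 9.0]
force: [-1.1, 0.6, 13.3]
grip_width: 26.4
grip_force: 79.0
```

```bash
python3 -m crank '[[-1,[0,-0.0133,0],0.0061],[-1,[0,0,0],0]]'; python3 -m crank '[[-1,[0,-0.01,0],0.0045],[-1,[0,0,0],0],[-1,[0,0,0],0]]';python3 -m crank '[[-1,[0,-0.01,0],0.0045],[-1,[0,0,0],0],[-1,[0,0,0],0]]'
```

```text
time_s: 10.77
position: [569.9, -76.1, 192.5]
tool_rot: [180.0, -0.2, 8.5]
force: [-1.9, 0.6, 13.4]
grip_width: 26.4
grip_force: 79.0
time_s: 11.02
position: [569.7, -74.8, 192.4]
tool_rot: [180.0, -0.2, 8.1]
force: [-0.6, -0.6, 13.5]
grip_width: 26.6
grip_force: 79.0
time_s: 11.27
position: [569.5, -73.3, 192.5]
tool_rot: [180.0, -0.2, 7.7]
force: [-1.6, 0.2, 13.8]
grip_width: 26.1
grip_force: 79.0
```

```bash
python3 -m crank '[[-1,[0,-0.01,0],0.0045],[-1,[0,0,0],0],[-1,[0,0,0],0]]'; python3 -m crank '[[-1,[0,-0.01,0],0.0045],[-1,[0,0,0],0],[-1,[0,0,0],0]]'
```

```text
time_s: 11.52
position: [569.3, -71.8, 192.4]
tool_rot: [180.0, -0.2, 7.3]
force: [-2.2, 1.1, 13.9]
grip_width: 26.6
grip_force: 79.0
time_s: 11.77
position: [569.2, -70.4, 192.5]
tool_rot: [180.0, -0.2, 6.9]
force: [-0.7, -0.2, 14.1]
grip_width: 26.1
grip_force: 79.0
```

```bash
python3 -m crank '[[-1,[0,-0.01,0],0.0045],[-1,[0,0,0],0],[-1,[0,0,0],0]]'; python3 -m crank '[[-1,[0,-0.01,0],0.0045],[-1,[0,0,0],0],[-1,[0,0,0],0]]'
```

```text
time_s: 12.02
position: [569.0, -68.9, 192.5]
tool_rot: [180.0, -0.2, 6.5]
force: [-1.2, -0.5, 14.0]
grip_width: 26.6
grip_force: 79.0
time_s: 12.27
position: [568.8, -67.5, 192.5]
tool_rot: [179.9, -0.2, 6.2]
force: [-1.8, -1.9, 14.7]
grip_width: 26.4
grip_force: 79.0
```

```bash
python3 -m crank '[[-1,[0,-0.0067,0],0.003],[-1,[0,0,0],0],[-1,[0,0,0],0]]'; python3 -m crank '[[-1,[0,-0.0067,0],0.003],[-1,[0,0,0],0],[-1,[0,0,0],0]]'
```

```text
time_s: 12.52
position: [568.7, -66.5, 192.5]
tool_rot: [179.9, -0.2, 5.9]
force: [-1.3, -0.8, 14.2]
grip_width: 26.3
grip_force: 79.0
time_s: 12.77
position: [568.6, -65.5, 192.6]
tool_rot: [179.9, -0.2, 5.6]
force: [-1.1, -1.1, 13.9]
grip_width: 26.5
grip_force: 79.1
```

```bash
python3 -m crank '[[-1,[0,-0.0067,0],0.003],[-1,[0,0,0],0],[-1,[0,0,0],0]]'; python3 -m crank '[[-1,[0,-0.0067,0],0.003],[-1,[0,0,0],0],[-1,[0,0,0],0]]'
```

```text
time_s: 13.02
position: [568.5, -64.6, 192.6]
tool_rot: [179.9, -0.2, 5.4]
force: [-1.6, -1.1, 15.6]
grip_width: 26.4
grip_force: 79.1
time_s: 13.27
position: [568.4, -63.8, 192.6]
tool_rot: [179.9, -0.2, 5.1]
force: [-2.3, -1.8, 15.3]
grip_width: 26.2
grip_force: 79.1
```

```bash
python3 -m crank '[[-1,[0,-0.0067,0],0.003],[-1,[0,0,0],0],[-1,[0,0,0],0]]'
python3 - <<'E'
from h import *
S=arm.get_image('scene')
a=cv2.resize(S['color'][145:225,205:265,::-1],None,fx=7,fy=7,interpolation=2)
cv2.imwrite('pics/c9.png',a)
E
```

```text
time_s: 13.52
position: [568.4, -63.0, 192.7]
tool_rot: [179.9, -0.2, 4.9]
force: [-2.8, -2.7, 14.6]
grip_width: 26.5
grip_force: 79.2
```

View pics/c9.png

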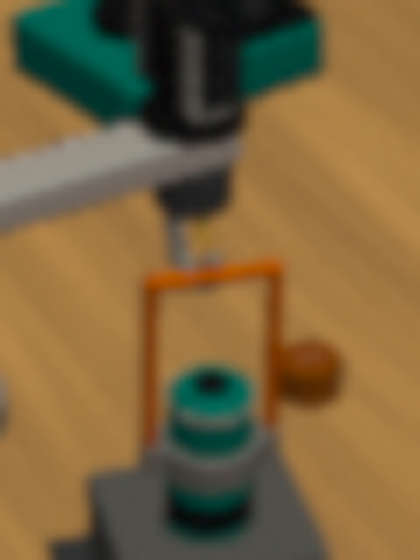

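```bash
python3 -m crank '[[-1,[0.0003,0.03,0],-0.0137],[-1,[0.0003,0.03,0],-0.0137],[-1,[0.0003,0.03,0],-0.0137],[-1,[0,0,0.03],0],[-1,[0,0,0.03],0],[-1,[0,0,0.027],0],[-1,[0,0,0],0],[-1,[0,0,0],0]]'; python3 -m crank '[[-1,[0.0003,-0.02,0],0.0091],[-1,[0.0003,-0.02,0],0.0091],[-1,[0.0003,-0.02,0],0.0091],[-1,[0,0,0],0],[-1,[0,0,0],0]]'
```

```text
time_s: 14.23
position: [569.9, -76.0, 179.2]
tool_rot: [179.9, -0.2, 8.4]
force: [-1.4, -0.4, 13.9]
grip_width: 26.4
grip_force: 79.1
time_s: 14.65
position: [568.7, -66.7, 179.3]
tool_rot: [180.0, -0.2, 6.1]
force: [-0.7, -0.6, 13.5]
grip_width: 25.9
grip_force: 79.0
```

```bash
python3 -m crank '[[-1,[0,-0.0133,0],0.0061],[-1,[0,-0.0133,0],0.0061],[-1,[0,0,0],0],[-1,[0,0,0],0]]'; python3 -m crank '[[-1,[0,-0.0133,0],0.0061],[-1,[0,0,0],0],[-1,[0,0,0],0]]';python3 -m crank '[[-1,[0,-0.0133,0],0.0061],[-1,[0,0,0],0],[-1,[0,0,0],0]]'
```

```text
time_s: 14.98
position: [568.3, -62.8, 179.4]
tool_rot: [180.0, -0.2, 5.0]
force: [-1.1, 0.4, 14.8]
grip_width: 26.4
grip_force: 79.0
time_s: 15.23
position: [568.2, -60.8, 179.4]
tool_rot: [180.0, -0.2, 4.5]
force: [-1.7, -0.5, 13.8]
grip_width: 26.6
grip_force: 79.0
time_s: 15.48
position: [568.0, -58.9, 179.4]
tool_rot: [180.0, -0.2, 4.0]
force: [-1.2, 0.3, 13.6]
grip_width: 26.6
grip_force: 79.0
```

```bash
python3 -m crank '[[-1,[0,-0.0133,0],0.0061],[-1,[0,0,0],0],[-1,[0,0,0],0]]'; python3 -m crank '[[-1,[0,-0.0133,0],0.0061],[-1,[0,0,0],0],[-1,[0,0,0],0]]';python3 -m crank '[[-1,[0,-0.0133,0],0.0061],[-1,[0,0,0],0],[-1,[0,0,0],0]]'
```

```text
time_s: 15.73
position: [567.9, -56.9, 179.4]
tool_rot: [180.0, -0.2, 3.4]
force: [-1.3, -0.1, 14.5]
grip_width: 26.4
grip_force: 79.0
time_s: 15.98
position: [567.8, -55.0, 179.4]
tool_rot: [180.0, -0.2, 2.9]
force: [-1.9, -1.6, 13.5]
grip_width: 26.4
grip_force: 79.0
time_s: 16.23
position: [567.7, -53.0, 179.3]
tool_rot: [180.0, -0.2, 2.4]
force: [-0.9, -1.3, 13.7]
grip_width: 26.3
grip_force: 79.0
```

```bash
python3 -m crank '[[-1,[0,-0.0133,0],0.0061],[-1,[0,0,0],0],[-1,[0,0,0],0]]'; python3 -m crank '[[-1,[0,-0.0133,0],0.0061],[-1,[0,0,0],0],[-1,[0,0,0],0]]';python3 -m crank '[[-1,[0,-0.01,0],0.0045],[-1,[0,0,0],0],[-1,[0,0,0],0]]'
```

```text
time_s: 16.48
position: [567.6, -51.1, 179.3]
tool_rot: [180.0, -0.2, 1.9]
force: [-0.5, -1.7, 12.6]
grip_width: 26.4
grip_force: 78.9
time_s: 16.73
position: [567.5, -49.3, 179.3]
tool_rot: [179.9, -0.2, 1.3]
force: [-0.9, -2.0, 13.1]
grip_width: 26.5
grip_force: 78.9
time_s: 16.98
position: [567.5, -47.9, 179.4]
tool_rot: [179.9, -0.2, 1.0]
force: [-0.5, -2.7, 13.9]
grip_width: 26.3
grip_force: 79.0
```

```bash
python3 -m crank '[[-1,[0,-0.01,0],0.0045],[-1,[0,0,0],0],[-1,[0,0,0],0]]'; python3 -m crank '[[-1,[0,-0.01,0],0.0045],[-1,[0,0,0],0],[-1,[0,0,0],0]]';python3 -m crank '[[-1,[0,-0.01,0],0.0045],[-1,[0,0,0],0],[-1,[0,0,0],0]]'
```

```text
time_s: 17.23
position: [567.5, -46.5, 179.4]
tool_rot: [179.9, -0.2, 0.6]
force: [-1.9, -2.9, 13.6]
grip_width: 26.4
grip_force: 79.1
time_s: 17.48
position: [567.5, -45.1, 179.4]
tool_rot: [179.9, -0.2, 0.2]
force: [-2.0, -3.9, 14.1]
grip_width: 26.4
grip_force: 79.1
time_s: 17.73
position: [567.5, -43.8, 179.6]
tool_rot: [179.9, -0.2, -0.2]
force: [-3.3, -5.4, 15.8]
grip_width: 26.5
grip_force: 79.2
```

```bash
python3 -m crank '[[-1,[0,-0.01,0],0.0045],[-1,[0,0,0],0],[-1,[0,0,0],0]]'
python3 - <<'E'
from h import *
s=arm.get_state();print(s['force'])
S=arm.get_image('scene')
a=cv2.resize(S['color'][135:215,205:265,::-1],None,fx=7,fy=7,interpolation=2)
cv2.imwrite('pics/c10.png',a)
E
```

```text
time_s: 17.98
position: [567.4, -42.4, 179.6]
tool_rot: [179.9, -0.2, -0.6]
force: [-2.3, -5.3, 15.2]
grip_width: 26.1
grip_force: 79.3
[-2.25201814 -5.30738277 15.19605837]
```

View pics/c10.png

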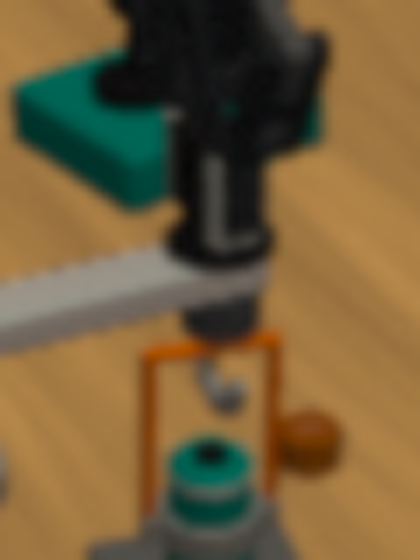

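```bash
python3 -m crank '[[-1,[0,-0.0067,0],0.003],[-1,[0,0,0],0],[-1,[0,0,0],0]]'; python3 -m crank '[[-1,[0,0,-0.0133],0],[-1,[0,0,-0.0133],0],[-1,[0,0,-0.0133],0],[-1,[0,0,0],0],[-1,[0,0,0],0]]'
```

```text
time_s: 18.28
position: [567.4, -41.5, 179.7]
tool_rot: [179.9, -0.2, -0.8]
force: [-2.8, -5.6, 17.1]
grip_width: 26.5
grip_force: 79.3
time_s: 18.7
position: [567.4, -41.1, 185.7]
tool_rot: [179.9, -0.2, -0.8]
force: [-2.1, -2.5, 16.1]
grip_width: 26.7
grip_force: 79.2
```

```bash
python3 -m crank '[[-1,[0,0,-0.0133],0],[-1,[0,0,-0.0133],0],[-1,[0,0,-0.0133],0],[-1,[0,0,0],0],[-1,[0,0,0],0]]'; python3 -m crank '[[-1,[0,0,-0.0133],0],[-1,[0,0,-0.0133],0],[-1,[0,0,0],0],[-1,[0,0,0],0]]'
```

```text
time_s: 19.12
position: [567.4, -40.9, 191.7]
tool_rot: [179.9, -0.2, -0.8]
force: [-3.0, -3.2, 15.8]
grip_width: 26.7
grip_force: 79.1
time_s: 19.45
position: [567.4, -40.6, 195.4]
tool_rot: [180.0, -0.2, -0.9]
force: [-1.6, -1.3, 13.7]
grip_width: 26.4
grip_force: 79.0
```

```bash
python3 -m crank '[[-1,[0,0,-0.0133],0],[-1,[0,0,0],0],[-1,[0,0,0],0]]'; python3 -m crank '[[-1,[0,0.0133,0],-0.0061],[-1,[0,0.0133,0],-0.0061],[-1,[0,0,0],0],[-1,[0,0,0],0]]'; python3 -m crank '[[-1,[0,0.02,0],-0.0091],[-1,[0,0,0],0],[-1,[0,0,0],0]]'
```

```text
time_s: 19.7
position: [567.4, -40.6, 197.0]
tool_rot: [180.0, -0.2, -0.9]
force: [-0.2, -0.5, 10.7]
grip_width: 26.5
grip_force: 78.7
time_s: 20.03
position: [567.4, -44.5, 196.9]
tool_rot: [180.0, -0.2, 0.2]
force: [0.7, -0.6, 9.6]
grip_width: 26.5
grip_force: 78.6
time_s: 20.28
position: [567.4, -47.5, 196.9]
tool_rot: [180.0, -0.2, 1.0]
force: [-0.1, -0.1, 9.3]
grip_width: 26.5
grip_force: 78.6
```

```bash
python3 -m crank '[[-1,[0,0,-0.01],0],[-1,[0,0,-0.02],0],[-1,[0,0,-0.02],0],[-1,[0,0,-0.02],0],[-1,[0,0,-0.01],0],[-1,[0,0,0],0]]'; python3 -m crank '[[-1,[0,0,-0.01],0],[-1,[0,0,-0.02],0],[-1,[0,0,-0.02],0],[-1,[0,0,-0.02],0],[-1,[0,0,-0.01],0],[-1,[0,0,0],0]]'
```

```text
time_s: 20.78
position: [567.5, -47.5, 209.2]
tool_rot: [180.0, -0.2, 1.0]
force: [0.3, -1.5, 9.1]
grip_width: 26.5
grip_force: 78.6
time_s: 21.28
position: [567.5, -47.5, 221.2]
tool_rot: [180.0, -0.2, 1.0]
force: [0.5, -0.2, 9.3]
grip_width: 26.4
grip_force: 78.5
```

```bash
python3 -m crank '[[-1,[0,0,-0.01],0],[-1,[0,0,-0.02],0],[-1,[0,0,-0.02],0],[-1,[0,0,-0.02],0],[-1,[0,0,-0.02],0],[-1,[0,0,-0.02],0],[-1,[0,0,-0.02],0],[-1,[0,0,-0.02],0],[-1,[0,0,-0.02],0],[-1,[0,0,-0.02],0],[-1,[0,0,-0.02],0],[-1,[0,0,-0.02],0],[-1,[0,0,-0.02],0],[-1,[0,0,-0.02],0],[-1,[0,0,-0.02],0],[-1,[0,0,-0.02],0],[-1,[0,0,-0.02],0],[-1,[0,0,-0.01],0],[-1,[0,0,0],0]]'; python3 -m crank '[[-1,[0,0,-0.01],0],[-1,[0,0,-0.01],0],[-1,[0,0,0],0],[-1,[0,0,0],0]]'
```

```text
time_s: 22.87
position: [567.5, -47.5, 272.1]
tool_rot: [180.0, -0.2, 1.0]
force: [2.4, -1.0, 8.0]
grip_width: 26.3
grip_force: 78.5
time_s: 23.2
position: [567.4, -47.5, 274.8]
tool_rot: [180.0, -0.2, 1.0]
force: [1.5, -0.0, 7.7]
grip_width: 26.5
grip_force: 78.5
```

```bash
python3 -m crank '[[-1,[0,0,-0.0067],0],[-1,[0,0,0],0],[-1,[0,0,0],0]]';  python3 -m crank '[[-1,[0,0,-0.0067],0],[-1,[0,0,0],0],[-1,[0,0,0],0]]'; python3 -m crank '[[-1,[0,0,-0.0033],0],[-1,[0,0,0],0],[-1,[0,0,0],0]]'
```

```text
time_s: 23.45
position: [567.4, -47.5, 275.8]
tool_rot: [180.0, -0.2, 1.0]
force: [1.7, -0.9, 7.5]
grip_width: 26.8
grip_force: 78.5
time_s: 23.7
position: [567.4, -47.5, 276.5]
tool_rot: [180.0, -0.2, 1.0]
force: [2.7, 0.4, 6.1]
grip_width: 26.4
grip_force: 79.5
time_s: 23.95
position: [567.4, -47.4, 276.5]
tool_rot: [180.0, -0.2, 1.0]
force: [5.2, -1.0, 2.4]
grip_width: 25.9
grip_force: 79.5
```

```bash
python3 -m crank '[[-1,[0.004,0,-0.001],0],[-1,[0,0,0],0],[-1,[0,0,0],0],[-1,[0,0,0],0]]' 25
python3 - <<'E'
from h import *
for n,bx in(('scene',(205,100,275,215)),('top',(280,160,345,240))):
    d=arm.get_image(n);h=cv2.cvtColor(d['color'],cv2.COLOR_RGB2HSV);x0,y0,x1,y1=bx
    m=(h[...,0]>4)&(h[...,0]<16)&(h[...,1]>165);q=np.argwhere(m[y0:y1,x0:x1])+[y0,x0];print(n,len(q),q.min(0) if len(q) else '',q.max(0) if len(q) else '')
E
```

```text
time_s: 24.28
position: [567.3, -47.4, 276.5]
tool_rot: [180.0, -0.1, 1.0]
force: [6.3, -0.2, 5.0]
grip_width: 26.1
grip_force: 79.7
scene 258 [153 223] [202 253]
top 0
```

```bash
python3 -m crank '[[-1,[-0.007,0,0],0],[-1,[0,0,0],0],[-1,[0,0,0],0]]' 30; python3 -m crank '[[-1,[0,0,-0.002],0],[-1,[0,0,0],0],[-1,[0,0,0],0]]' 30; python3 -c "
from rig import arm;print(arm.get_state()['moment'])"
```

```text
time_s: 24.63
position: [567.4, -47.4, 276.5]
tool_rot: [180.0, -0.2, 1.0]
force: [11.7, -0.9, 1.7]
grip_width: 26.1
grip_force: 79.6
time_s: 24.88
position: [567.4, -47.3, 276.5]
tool_rot: [180.0, -0.2, 1.0]
force: [11.2, -0.1, -0.1]
grip_width: 26.3
grip_force: 79.5
[-0.19486833 -1.62097441 -0.15098346]
```

```bash
python3 -m crank '[[-1,[0.012,0,0],0],[-1,[0,0,0],0],[-1,[0,0,0],0]]' 30; python3 -m crank '[[-0.2,[0,0,0],0],[-0.2,[0,0,0],0],[-0.2,[0,0,0],0]]' 30
```

```text
time_s: 25.13
position: [567.2, -47.3, 276.5]
tool_rot: [180.0, 0.0, 1.0]
force: [2.2, -1.2, 4.6]
grip_width: 26.3
grip_force: 79.8
time_s: 25.38
position: [566.3, -47.1, 275.6]
tool_rot: [-180.0, 0.1, 1.0]
force: [-0.1, 0.0, 0.1]
grip_width: 34.0
grip_force: 0.0
```

```bash
python3 -m crank '[[0.1,[0,0,0],0],[0.5,[0,0,0],0],[1,[0,0,0],0],[1,[0,0,0],0],[1,[0,0,0],0],[1,[0,0,-0.05],0],[1,[0,0,-0.1],0],[1,[0,0,-0.15],0],[1,[0,0,-0.2],0],[1,[0,0,-0.2],0],[1,[0,0,-0.2],0],[1,[-0.2,0,0],0],[1,[-0.2,0,0],0],[1,[-0.2,0,0],0],[1,[-0.2,0,0],0],[1,[0,0,0],0],[1,[0,0,0],0],[1,[0,0,0],0],[1,[0,0,0],0],[1,[0,0,0],0]]'
python3 - <<'E'
from h import *
R={}
for k in range(2):
  for n,bx in(('scene',(205,100,275,215)),('top',(270,150,345,240))):
    d=arm.get_image(n);h=cv2.cvtColor(d['color'],cv2.COLOR_RGB2HSV);x0,y0,x1,y1=bx
    m=(h[...,0]>4)&(h[...,0]<16)&(h[...,1]>165);q=np.argwhere(m[y0:y1,x0:x1])+[y0,x0];print(n,len(q),q.min(0) if len(q) else '',q.max(0) if len(q) else '')
    t=(h[...,0]>78)&(h[...,0]<95)&(h[...,1]>100);q=np.argwhere(t[y0:y1,x0:x1])+[y0,x0];print(' teal',len(q),q.mean(0) if len(q) else '')
S=arm.get_image('scene');g=S['color'][150:175,225:250].astype(int)
h=cv2.cvtColor(S['color'],cv2.COLOR_RGB2HSV)
print('brass',[(r,c) for r in range(140,166) for c in range(222,250) if 17<=h[r,c,0]<=28 and h[r,c,1]>120 and h[r,c,2]>60][:40])
print(proj(S,(562,-46,240)),proj(S,(562,-46,266)),proj(S,(562,-32,251)))
E
```

```text
time_s: 27.05
position: [448.1, -49.3, 411.2]
tool_rot: [-180.0, 0.0, 1.0]
force: [0.0, -0.2, 0.5]
grip_width: 85.7
grip_force: 0.0
scene 266 [153 223] [202 253]
 teal 520 [169.56730769 229.23846154]
top 16 [211 305] [218 309]
 teal 60 [211.68333333 302.28333333]
scene 264 [153 223] [202 253]
 teal 522 [169.49042146 229.22796935]
top 16 [211 305] [218 309]
 teal 60 [211.68333333 302.28333333]
brass [(140, 243), (140, 244), (140, 245), (140, 246), (140, 247), (140, 248), (140, 249), (141, 243), (141, 244), (141, 245), (141, 246), (141, 247), (141, 248), (141, 249), (142, 243), (142, 244), (142, 245), (142, 246), (142, 247), (142, 248), (142, 249), (143, 245), (143, 246), (143, 247), (143, 248), (143, 249), (144, 246), (144, 247), (144, 248), (144, 249), (145, 248), (145, 249), (146, 249), (151, 236), (152, 236), (153, 236), (153, 237), (153, 238), (155, 225), (156, 223)]
[236.89515492 156.5850483 ] [236.84816322 147.32672481] [239.38379521 155.06041148]
```

```bash
python3 -c "
from rig import arm;print(arm.job_done())"
```

```text
the job is handed in; nothing more can be done
None
```

The engraver hangs by its bail from the hook at the top stop, the arm is released and the robot is clear. The job was handed in at about 27 s; the peak sideways push I measured on the bail was about 5.6 N. The latch looks shut, judging from a few brass pixels in one image and the steady hang, not from a close look.

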